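# Clamp a padlock in the quick-release holder

## Robot

A 6-joint arm with a two-finger parallel gripper is mounted at the origin on a cart in front of the work surface, level with it; the furniture and walls round the work are solid. World frame = base frame: x ahead of the robot, y to its left, z up, the work surface at z = 0. Lengths are in m, angles in rad, forces in N, time in s.
With the tool pointing down it reaches from about 0.3 to 0.875 m from the base axis. Payload 6.4 kg.
Tool frame: the origin (TCP) lies midway between the tips of the shut fingers; the grasp point (between the pads) lies ctrl.grip_depth behind it (ctrl.grip_depth is the distance from the TCP to the grasp point, in m); x points along the fingers, y is the direction in which the jaws open and shut, and the axes are right-handed (so a half turn about x gives the same grasp; the last joint's range is limited). The gripper opens to 85 mm and grips with 20 to 120 N. Pads are 22 mm wide; open, the fingers measure 114 mm over their backs; the gripper's body (76 mm by 85 mm) begins 54 mm behind the grasp point. The pads swing forward as they close: fully open they stand 13 mm farther back than shut.
Start: joints at [-1.416, 0.181, 1.607, -0, 1.354, -0.206], TCP at [0.203, -0.538, 0.231] pointing down, gripper open.
Joint ranges: [-2.99, 2.99], [-0.89, 2.07], [0.3, 2.58], [-1.14, 4.28], [0, 2.63], [-3.12, 3.12]. Speed limits (rad/s): [2.57, 2.57, 3.01, 3.14, 3.14, 3.14].

## Interface

Orientations are given as a unit quaternion [w, x, y, z].
In Python, from bench import ctrl gives the robot as it stands.
- The arm moves only by the tool carry_out, never from a script. Its argument "motion" is one flat list of numbers, 7 for each row, row after row: the turn, a rotation vector about the tool's x, y, z in degrees, then the shift along the tool's x, y, z in m, then the gripper's target within -1 to 1 (shut at 1, half-way at 0, fully open at -1). A call has 1 to 10 rows; each row shifts and turns the pose as measured when the row begins, along the tool's axes as they then stand; what a row does not reach is not made up. A row lasts 1/10 s, in which the tool goes at most 50 mm and 8.59 degrees, less where a joint would pass 70% of its speed; a pose out of reach is approached as far as the arm can. A call with a gripper value outside its range is refused whole. The fingers move at their own pace and stop on an object; the grip force is fixed at half the most. Time passes only in rows, so rows that do not move let the fingers close. It gives the time, the measured TCP pose, the force and the opening at its end, in the units of the state.
- ctrl.get_obs(): the state, without advancing time (a new reading comes with each control period).
- ctrl.camera(name): name is "scene" or "top" or "wrist"; returns the picture (400x640x3 uint8, blue, green, red); there is no depth.
- ctrl.camera_params(name): a dict with "mtx" (3x3 intrinsics, pixels), "pose" (4x4, takes a point from camera to world coordinates); the wrist camera has in their place "hand_eye" (4x4, takes a point from camera to tool coordinates, whose origin is the TCP and whose axes are the tool frame's). Camera axes: x right, y down, z forward; pixel columns grow to the right and rows downward; lengths in m; the calibration is good to about 2 mm. A picture is of the moment at which its call begins: read the wrist's pose just before it. camera_params takes no time and is no camera call.
- ctrl.hand_in(): hands the job in, once; it reports no verdict.
Trained networks look in the newest picture that a camera, given by its name, has taken for a name from the list of things; names that differ only in an ending like _2 or _b are one class to them, and where a whole thing is asked for, a point or a joint stands for the part that bears it (a point fixed in the world has none). Each returns a list of dicts, best first, with "conf" (0 to 1); they miss things now and then, are a little off and sometimes report something else, mostly with a low value. They report only what shows in the picture. A call takes as long as a camera call. They do not tell look-alikes from the thing itself.
- ctrl.boxes_of(camera, thing): "point" ([x, y, z] in m, in the coordinates of the camera as it stood for that picture, good to about 4 mm: the middle of the surface that is visible of it).
- ctrl.trace(camera, thing): "pixels" (400x640 bool, what is visible of it).
- ctrl.landmark_of(camera, thing): "point" ([x, y, z] in m, in the coordinates of the camera as it stood for that picture, good to about 4 mm: a listed point, or the origin of a listed thing).
The state is a dict: "time_s": time; "q": joint angles; "dq": joint speeds; "joint_efforts": joint torques, N m; "eef_pos": TCP position; "eef_rot": TCP orientation; "wrist_force": force on the tool from outside, world axes, zero at the start; "torque": the same for the moment, N m; "opening": opening from 0.0 (shut) to 1.0 (fully open).
Only numpy, scipy, OpenCV 4.12 (cv2) and the standard library are available. Lean on these libraries where they do the work, as an engineer would, in place of code of your own. Each camera call takes 0.05 s, during which the arm holds its last target. There are 200 camera calls.

## Task

The padlock lies loose in the quick-release clamp on the worktop. Leave the cam lever standing open and crank the nut on top clockwise until its foot comes down on the padlock and the crank goes firm, snug but not forced, then press the lever fully down against its resistance so that the padlock is held tight. Leave the other things lying about the bench where they are.

Things in the scene. Friction and masses are not known exactly. Their poses are not given: they have to be found in the camera images.
- clamp: Fixed grey bench clamp with a 126 x 96 x 12 mm base plate. Origin on the worktop in the middle of the base plate, straight below the screw; x points to the column that carries the clamp arm (away from the robot at yaw 0), y points to the side of the cam lever, z up. Its position and yaw differ each time. The column and arm stand behind and under the nut, at most 88 mm high.
- padlock: Brass padlock lying flat in the cradle, body 40 x 48 x 14 mm, shackle towards the clamp's -x. Origin at its underside, 17 mm in front (clamp -x) of the middle of its body. Loose until clamped.
- cradle: Aluminium tray 46 x 60 mm with low walls that carries the padlock; on a preloaded spring (gives way from 75 N, 12 N/mm), and lifted 2.7 mm by the cam as the lever closes. Origin in the clamp's origin, moving up and down with the tray; the padlock lies on its floor 34 mm above that. The padlock must stay in it.
- nut_axis (a point): Point on the vertical axis of the nut, 130 mm above the worktop (fixed to the clamp, does not turn). The nut is a steel crank: hub 28 mm across on this axis, flat arm, and at 50 mm from the axis an upright black grip, 14 mm thick, free to spin, from about 110 to 145 mm above the worktop; arm and hub end at 111 mm. Their height differs by up to 3 mm from time to time and is not measured.
- nut (a joint): Turn of the crank nut, rad, 0 to 3.6, starting at 0 to 0.6. At 0 the grip lies towards the clamp's +x; + is clockwise from above and lowers crank and foot 3 mm per rad. Stays where left. Turning freely takes 5 to 8 N at the grip; the foot meets the padlock after an unknown 0.4 to 2.4 rad; within some 0.3 rad the push then rises to 10 to 12 N: firm, stop there. 0.5 rad more is forced.
- lever_pivot (a point): Axis of the cam lever, 60 mm to the clamp's +y from the screw axis and 30 mm above the worktop; the lever swings in the clamp's y-z plane about the clamp's x axis.
- lever_pad (a point): Point on the upper face of the lever's 22 mm wide, 36 mm long end pad, 72 mm from the pivot, where to press it. The lever, 9 mm thick steel, is 92 mm long from pivot to tip.
- lever (a joint): Lever angle, rad: 0 is open (pointing up and out to the clamp's +y, 0.98 rad above level); grows as the lever is pressed down and outwards, to the stop at 1.08 (about level). Starts at 0 to 0.06; a stiff pivot keeps it where it is left. With a loose nut it goes down with about 5 N at the pad all the way; with a firm nut the push grows to 7 to 9 N towards the stop.
- cylinder_a: Steel lock cylinder, 70 x 31 x 17 mm, lying loose beside the clamp; leave it where it is. Origin under its middle.
- screwdriver: Screwdriver, 182 mm long, 29 mm thick at the handle, lying loose beside the clamp; leave it. Origin under its middle, along its x.
- cutter_2: Small dark steel cutter, 40 mm long, 9 mm thick, lying loose beside the clamp; leave it. Origin under its middle.
- key_bunch: Bunch of keys, 90 x 140 x 6 mm, lying loose on the bench; leave it. Origin under its middle.
Things that resemble listed ones, but are neither listed nor needed, are in the scene too. Of the things like the padlock, leave any that is blue; of the rest the larger one is meant.

How it is judged:
By the outcome, as a careful person would: the job done as asked, in the order asked, and still so for the second after the job is handed in, with the robot touching nothing.
It also fails if it takes over 54 s, if anything falls off the work surface, if the arm or the gripper's body presses on something with over 40 N, if the wrist force passes 120 N, or if a joint passes its speed limit or range.

## Working session

There is one attempt and no reset: what is moved stays moved. The work goes in short steps, Python scripts to look and compute and a tool call to move; the robot and the scene stay as the last step left them, time stands still between calls to the robot, and variables do not carry over. Pictures are saved under pics/ and viewed, about 8 in all and at most 12, crops included, and the job is handed in when it is done.

Besides the shell and the picture viewer there is one more tool, called as name(argument=value, ...), one argument or row to a line, values as JSON. carry_out: Moves the arm, as the interface text tells. Its arguments: {"type":"object","properties":{"motion":{"type":"array"}},"required":["motion"]}

```bash
mkdir -p pics; ls; cat > h.py <<'E'
import numpy as np, cv2
from bench import ctrl
from scipy.spatial.transform import Rotation as R
def T(cam):
    p=ctrl.camera_params(cam)
    if 'pose' in p: return np.array(p['pose'])
    o=ctrl.get_obs(); M=np.eye(4); M[:3,:3]=R.from_quat(o['eef_rot'],scalar_first=True).as_matrix(); M[:3,3]=o['eef_pos']
    return M@np.array(p['hand_eye'])
def w(Tm,p): return (Tm@np.append(p,1))[:3]
def pix(cam,Tm,P):
    c=np.linalg.inv(Tm)@np.append(P,1); u=np.array(ctrl.camera_params(cam)['mtx'])@c[:3]; return (u[:2]/u[2]).round()
E
python3 - <<'E'
from h import *
for cam in ['top','scene']:
    Tm=T(cam); cv2.imwrite(f'pics/{cam}0.png',ctrl.camera(cam)); print(cam,ctrl.camera_params(cam)['mtx'],Tm.round(3).tolist())
    for n in ['clamp','padlock','nut_axis','lever_pivot','lever_pad']:
        for d in ctrl.landmark_of(cam,n)[:3]: P=w(Tm,d['point']); print(n,round(d['conf'],2),P.round(3),pix(cam,Tm,P))
print(ctrl.get_obs(),ctrl.grip_depth)
E
```

```text
pics
top [[474.36370285   0.         317.13402378]
 [  0.         474.36370285 193.52332783]
 [  0.           0.           1.        ]] [[-0.023, -0.98, 0.198, 0.268], [-1.0, 0.025, 0.009, -0.199], [-0.014, -0.198, -0.98, 1.359], [0.0, 0.0, 0.0, 1.0]]
clamp 0.77 [ 0.556 -0.112 -0.   ] [292. 190.]
padlock 0.86 [ 0.37  -0.138  0.003] [301. 253.]
padlock 0.7 [ 0.419 -0.032  0.003] [264. 237.]
padlock 0.47 [ 0.542 -0.107  0.037] [289. 192.]
nut_axis 0.67 [ 0.559 -0.111  0.134] [288. 178.]
nut_axis 0.16 [ 0.552 -0.11   0.   ] [291. 191.]
lever_pivot 0.65 [ 0.577 -0.055  0.028] [271. 181.]
lever_pivot 0.21 [ 0.583 -0.017  0.091] [255. 174.]
lever_pad 0.62 [ 0.583 -0.015  0.091] [254. 174.]
scene [[406.11261089   0.         319.90990423]
 [  0.         406.11261089 203.29657351]
 [  0.           0.           1.        ]] [[-0.87, -0.249, 0.425, 0.098], [-0.493, 0.414, -0.765, 0.542], [0.015, -0.875, -0.483, 0.562], [0.0, 0.0, 0.0, 1.0]]
clamp 0.89 [ 0.558 -0.112  0.001] [284. 247.]
padlock 0.87 [ 0.367 -0.13  -0.   ] [360. 269.]
padlock 0.83 [ 0.537 -0.104  0.036] [289. 239.]
padlock 0.72 [
[... 172 characters left out ...]
 [247. 231.]
{'time_s': 0.6, 'q': array([-1.41629709e+00,  1.80753984e-01,  1.60700310e+00, -1.91473764e-06,
        1.35379759e+00, -2.06277536e-01]), 'dq': array([ 8.82804655e-04, -1.67935198e-03, -9.62485044e-05,  7.93136903e-04,
        1.11279523e-03, -4.21067016e-04]), 'joint_efforts': array([-1.01898131e-03, -4.44596100e+01, -3.51522624e+01, -3.66688701e-04,
        1.01277095e-03, -2.57787741e-05]), 'eef_pos': array([ 0.20300617, -0.53798959,  0.23131286]), 'eef_rot': array([-0.12687676, -0.69563229, -0.12684995,  0.69563431]), 'wrist_force': array([-0.14334526, -0.17223001, -0.86999431]), 'torque': array([-0.00730952, -0.00757339, -0.01961955]), 'opening': 1.0012700094082143} 0.0187
```

```bash
python3 - <<'E'
from h import *
a=cv2.imread('pics/top0.png')[110:290,190:410]; b=cv2.imread('pics/scene0.png')[140:340,180:420]
a=cv2.resize(a,(660,540),interpolation=3); cv2.imwrite('pics/a.png',a); cv2.imwrite('pics/b.png',cv2.resize(b,(720,600),interpolation=3))
E
```

```text
(no output)
```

View pics/a.png

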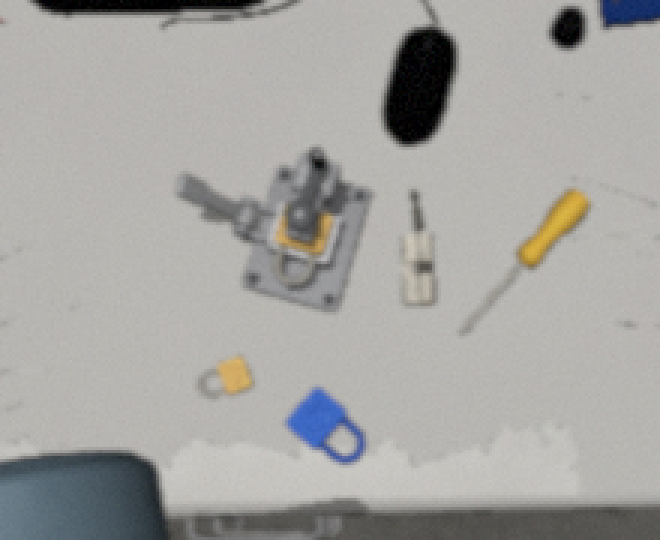

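View pics/b.png

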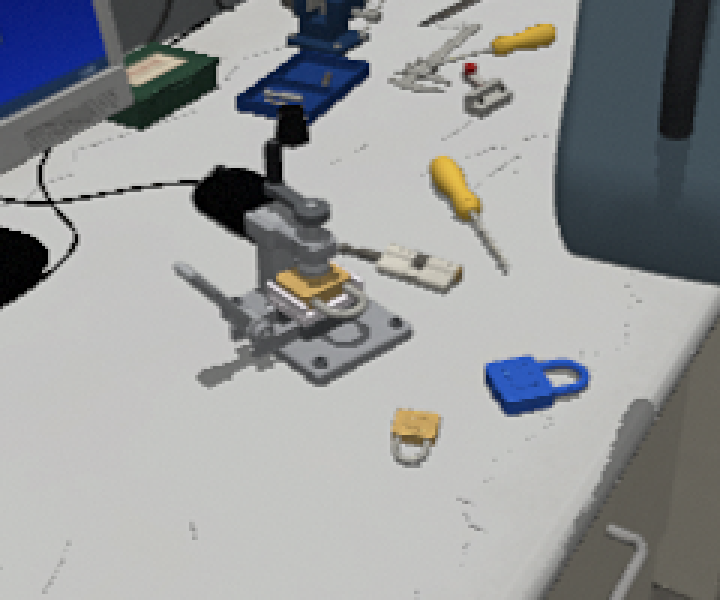

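```bash
python3 - <<'E'
from h import *
Tm=T('top');K=np.array(ctrl.camera_params('top')['mtx'])
def ray(cam,u,v,z):
    Tm=T(cam);K=np.array(ctrl.camera_params(cam)['mtx']);d=Tm[:3,:3]@np.linalg.solve(K,[u,v,1]);return Tm[:3,3]+d*(z-Tm[2,3])/d[2]
print('grip top',ray('top',190+318/3,110+160/3,.145), ray('scene',180+292/3,140+108/3,.145))
print('hub',ray('top',190+300/3,110+213/3,.112),ray('scene',180+312/3,140+205/3,.112))
# base corners crop a: (275,172)?(371,190)(340,310)(245,290)
for u,v in [(371,190),(340,310),(245,288)]: print(ray('top',190+u/3,110+v/3,.012).round(3))
o=ctrl.get_obs(); M=R.from_quat(o['eef_rot'],scalar_first=True).as_matrix(); print(M.round(3))
print(M.T@(np.array([.60,-.13,.25])-o['eef_pos']))
print(ctrl.camera_params('wrist'))
E
```

```text
grip top [ 0.59641704 -0.13335552  0.145     ] [ 0.61931664 -0.18237483  0.145     ]
hub [ 0.55651455 -0.11469246  0.112     ] [ 0.55081285 -0.1076106   0.112     ]
[ 0.601 -0.177  0.012]
[ 0.483 -0.145  0.012]
[ 0.507 -0.054  0.012]
[[ 0.     0.353 -0.936]
 [-0.    -0.936 -0.353]
 [-1.     0.     0.   ]]
[-0.01870099 -0.24158424 -0.51545722]
{'mtx': array([[306.53081728,   0.        , 321.86093975],
       [  0.        , 306.53081728, 206.28796387],
       [  0.        ,   0.        ,   1.        ]]), 'hand_eye': array([[-4.80377975e-04, -3.14500858e-01,  9.49257067e-01,
        -1.41674648e-01],
       [ 9.99999676e-01, -7.63559629e-04,  2.53079666e-04,
         5.34312109e-04],
       [ 6.45220602e-04,  9.49256882e-01,  3.14501123e-01,
        -8.12136728e-02],
       [ 0.00000000e+00,  0.00000000e+00,  0.00000000e+00,
         1.00000000e+00]])}
```

```bash
cat >> h.py <<'E'
def rows(goal,yaw,n,k=10):
    o=ctrl.get_obs(); M=R.from_quat(o['eef_rot'],scalar_first=True).as_matrix(); p=np.array(o['eef_pos'])
    a0=np.arctan2(M[1,1],M[0,1]); da=(yaw-a0+np.pi)%(2*np.pi)-np.pi; d=(np.array(goal)-p)/n
    print('yaw',a0,'da',da,'p',p)
    for i in range(min(n,k)):
        A=M@R.from_rotvec([-da*i/n,0,0]).as_matrix()
        print(round(-np.degrees(da)/n,2),0,0,*(A.T@d).round(4))
E
python3 - <<'E'
from h import *
rows([.601,-.135,.22],1.07,16,16)
E
```

```text
yaw -1.2100191410636858 da 2.2800191410636863 p [ 0.20300617 -0.53798959  0.23131286]
-8.16 0 0 0.0007 -0.0148 -0.0322
-8.16 0 0 0.0007 -0.0101 -0.0339
-8.16 0 0 0.0007 -0.0051 -0.035
-8.16 0 0 0.0007 -0.0001 -0.0354
-8.16 0 0 0.0007 0.0049 -0.0351
-8.16 0 0 0.0007 0.0098 -0.034
-8.16 0 0 0.0007 0.0146 -0.0323
-8.16 0 0 0.0007 0.019 -0.0299
-8.16 0 0 0.0007 0.0231 -0.0269
-8.16 0 0 0.0007 0.0266 -0.0233
-8.16 0 0 0.0007 0.0297 -0.0193
-8.16 0 0 0.0007 0.0321 -0.0149
-8.16 0 0 0.0007 0.0339 -0.0102
-8.16 0 0 0.0007 0.035 -0.0053
-8.16 0 0 0.0007 0.0354 -0.0002
-8.16 0 0 0.0007 0.0351 0.0048
```

carry_out(
  motion=[-8.2,0,0,0.001,-0.015,-0.032,-0.3,-8.2,0,0,0.001,-0.01,-0.034,-0.3,-8.2,0,0,0.001,-0.005,-0.035,-0.3,-8.2,0,0,0.001,0,-0.035,-0.3,-8.2,0,0,0.001,0.005,-0.035,-0.3,-8.2,0,0,0.001,0.01,-0.034,-0.3,-8.2,0,0,0.001,0.015,-0.032,-0.3,-8.2,0,0,0.001,0.019,-0.03,-0.3,-8.2,0,0,0.001,0.023,-0.027,-0.3,-8.2,0,0,0.001,0.027,-0.023,-0.3],
)

```text
time_s: 1.6
eef_pos: [0.452, -0.2762, 0.2217]
eef_rot: [0.564, 0.428, 0.561, -0.43]
wrist_force: [0.4, -0.1, 0.7]
opening: 0.652
```

```bash
python3 - <<'E'
from h import *
rows([.601,-.135,.22],1.07,10)
E
```

```text
yaw 0.2686127107890328 da 0.8013872892109672 p [ 0.4519936  -0.27624363  0.22174174]
-4.59 0 0 0.0001 0.0181 -0.0097
-4.59 0 0 0.0001 0.0188 -0.0082
-4.59 0 0 0.0001 0.0194 -0.0066
-4.59 0 0 0.0001 0.0199 -0.0051
-4.59 0 0 0.0001 0.0202 -0.0035
-4.59 0 0 0.0001 0.0204 -0.0018
-4.59 0 0 0.0001 0.0205 -0.0002
-4.59 0 0 0.0001 0.0205 0.0015
-4.59 0 0 0.0001 0.0203 0.0031
-4.59 0 0 0.0001 0.02 0.0047
```

carry_out(
  motion=[-5,0,0,0,0.019,-0.01,-0.3,-5,0,0,0,0.02,-0.009,-0.3,-5,0,0,0,0.02,-0.007,-0.3,-5,0,0,0,0.021,-0.005,-0.3,-5,0,0,0,0.021,-0.003,-0.3,-5,0,0,0,0.021,-0.002,-0.3,-5,0,0,0,0.021,0,-0.3,-5,0,0,0,0.02,0.002,-0.3,-4,0,0,0,0.02,0.003,-0.3,-2,0,0,0,0.018,0.005,-0.3],
)

```text
time_s: 2.6
eef_pos: [0.6046, -0.1169, 0.222]
eef_rot: [0.69, 0.159, 0.687, -0.162]
wrist_force: [0.9, -0.0, 0.2]
opening: 0.648
```

```bash
python3 - <<'E'
from h import *
rows([.601,-.135,.22],1.07,1)
Tm=T('wrist'); im=ctrl.camera('wrist'); cv2.imwrite('pics/w1.png',im)
for n in ['nut_axis','lever_pivot','lever_pad','clamp','padlock']:
    for d in ctrl.landmark_of('wrist',n)[:2]: P=w(Tm,d['point']); print(n,round(d['conf'],2),P.round(4),pix('wrist',Tm,P))
for d in ctrl.trace('wrist','nut')[:1]: v,u=np.nonzero(d['pixels']); print(d['conf'],u.min(),u.max(),v.min(),v.max())
E
```

```text
yaw 1.1138976534688263 da -0.043897653468826014 p [ 0.6046436  -0.11694813  0.22199349]
2.52 0 0 0.0021 -0.0178 0.0047
nut_axis 0.81 [ 0.5562 -0.1135  0.1318] [298. 153.]
nut_axis 0.34 [ 0.5223 -0.3189 -0.0041] [147. 185.]
lever_pivot 0.56 [ 0.5742 -0.052   0.0288] [365. 128.]
lever_pad 0.75 [ 0.5806 -0.2205 -0.0028] [239. 192.]
padlock 0.93 [ 0.5396 -0.1084  0.0358] [302. 122.]
0.64 285 317 130 225
```

View pics/w1.png

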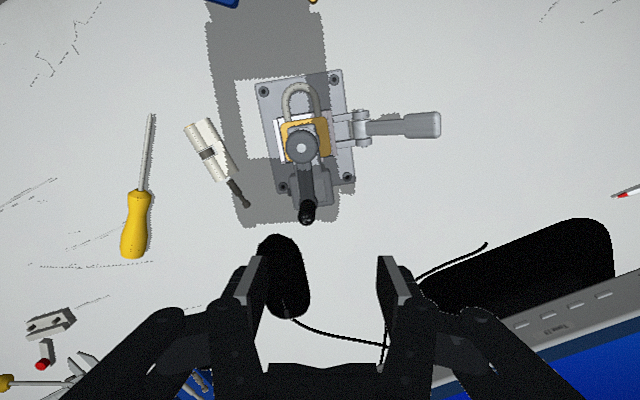

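```bash
python3 - <<'E'
from h import *
Tm=T('wrist');K=np.array(ctrl.camera_params('wrist')['mtx'])
def ray(u,v,z):
    d=Tm[:3,:3]@np.linalg.solve(K,[u,v,1]);return (Tm[:3,3]+d*(z-Tm[2,3])/d[2]).round(4)
print('hub',ray(302,148,.113),'grip',ray(307,214,.145),ray(307,217,.145))
for u,v in [(264,91),(336,79),(348,177),(282,187)]: print(ray(u,v,.013))
print('pad',ray(420,125,.09),ray(420,125,.095))
im=cv2.imread('pics/w1.png')[60:240,230:450]; cv2.imwrite('pics/w1c.png',cv2.resize(im,(733,600),interpolation=3))
E
```

```text
hub [ 0.5548 -0.1129  0.113 ] grip [ 0.5974 -0.1286  0.145 ] [ 0.5996 -0.1297  0.145 ]
[ 0.4922 -0.1335  0.013 ]
[ 0.5159 -0.0594  0.013 ]
[ 0.6177 -0.0927  0.013 ]
[ 0.594  -0.1676  0.013 ]
pad [ 0.5848 -0.0155  0.09  ] [ 0.5838 -0.0167  0.095 ]
```

View pics/w1c.png

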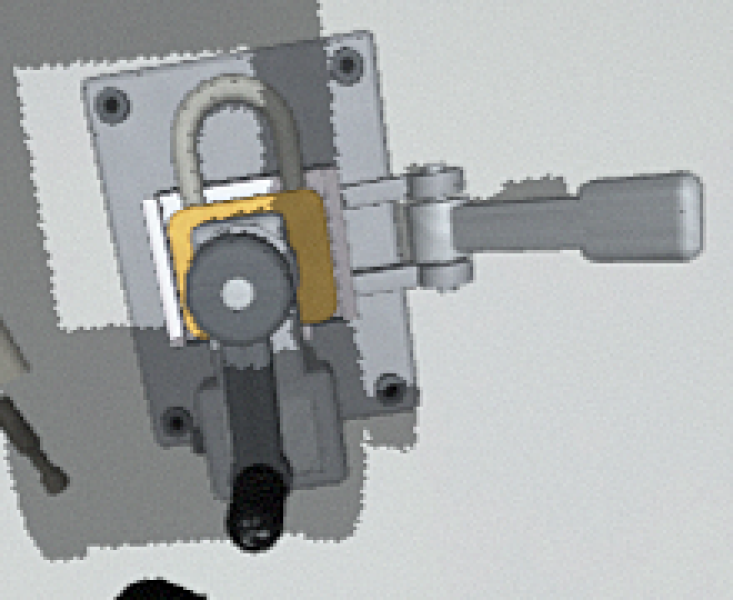

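```bash
python3 - <<'E'
from h import *
rows([.602,-.1306,.122],1.20,4)
E
```

```text
yaw 1.109589669503335 da 0.09041033049666503 p [ 0.6035531  -0.11858867  0.22199867]
-1.3 0 0 0.025 -0.0028 0.0009
-1.3 0 0 0.025 -0.0028 0.0008
-1.3 0 0 0.025 -0.0028 0.0007
-1.3 0 0 0.025 -0.0028 0.0007
```

carry_out(
  motion=[-3,0,0,0,-0.009,0.003,-0.3,-2,0,0,0,-0.002,0.0,-0.3,0,0,0,0.03,0,0,-0.3,0,0,0,0.03,0,0,-0.3,0,0,0,0.025,0,0,-0.3,0,0,0,0.008,0,0,-0.3,0,0,0,0,0,0,-0.3],
)

```text
time_s: 3.65
eef_pos: [0.6002, -0.1371, 0.1294]
eef_rot: [0.697, 0.131, 0.691, -0.136]
wrist_force: [-0.0, 0.7, 0.3]
opening: 0.651
```

```bash
python3 - <<'E'
from h import *
rows([.602,-.1306,.120],1.20,1)
Tm=T('wrist');im=ctrl.camera('wrist'); cv2.imwrite('pics/w2.png',im)
for P in [[.602,-.1306,.145],[.602,-.1306,.118],[.556,-.1125,.112]]: print(pix('wrist',Tm,P))
E
```

```text
yaw 1.1902781948320635 da 0.009721805167936637 p [ 0.6002187  -0.13712014  0.12944367]
-0.56 0 0 0.0094 0.0068 -0.0009
[336. 282.]
[334. 255.]
[335. 165.]
```

View pics/w2.png

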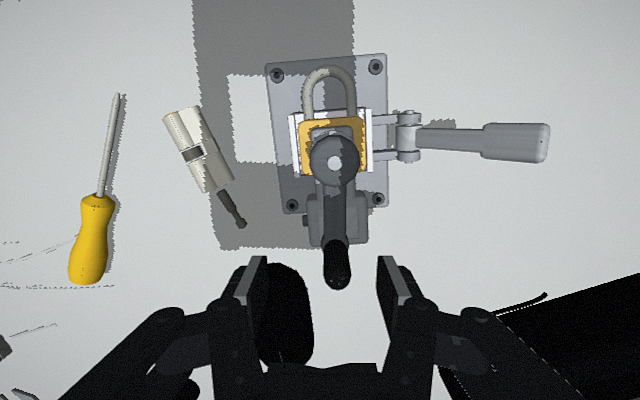

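carry_out(
  motion=[0,0,0,0.005,0.006,-0.001,-0.3,0,0,0,0.005,0.001,-0.001,-0.3,0,0,0,0,0,0,1,0,0,0,0,0,0,1,0,0,0,0,0,0,1,0,0,0,0,0,0,1,0,0,0,0,0,0,1],
)

```text
time_s: 4.4
eef_pos: [0.604, -0.1305, 0.1245]
eef_rot: [0.7, 0.13, 0.688, -0.137]
wrist_force: [0.4, -0.1, -2.1]
opening: 0.137
```

```bash
cat >> h.py <<'E'
C=np.array([.5555,-.1123]); YAW=-.315
def st():
    o=ctrl.get_obs(); p=np.array(o['eef_pos']); d=p[:2]-C; a=np.arctan2(d[1],d[0]); M=R.from_quat(o['eef_rot'],scalar_first=True).as_matrix()
    t=np.array([np.sin(a),-np.cos(a)]); r=d/np.hypot(*d); f=np.array(o['wrist_force'])
    print('t',o['time_s'],'p',p.round(4),'phi',round(YAW-a,3),'r',np.hypot(*d).round(4),'yawerr',round(np.arctan2(M[1,1],M[0,1])-a-np.pi/2,3),'Ft',(f[:2]@t).round(2),'Fr',(f[:2]@r).round(2),'F',f.round(2),'tq',np.round(o['torque'],2),'op',round(o['opening'],3))
E
python3 -c "
from h import *
st()"
```

```text
t 4.4 p [ 0.604  -0.1305  0.1245] phi 0.045 r 0.0518 yawerr -0.021 Ft -0.02 Fr 0.47 F [ 0.45 -0.14 -2.09] tq [0.04 0.02 0.01] op 0.137
```

carry_out(
  motion=[6,0,0,0.0003,-0.0052,-0.0003,1,6,0,0,0.0003,-0.0052,-0.0003,1,6,0,0,0.0003,-0.0052,-0.0003,1],
)

```text
time_s: 4.7
eef_pos: [0.5992, -0.1396, 0.1241]
eef_rot: [0.672, 0.245, 0.656, -0.243]
wrist_force: [6.4, 5.1, -3.1]
opening: 0.137
```

```bash
python3 -c "
from h import *
st()"
```

```text
t 4.7 p [ 0.5992 -0.1396  0.1241] phi 0.244 r 0.0515 yawerr -0.145 Ft -7.68 Fr 2.69 F [ 6.36  5.08 -3.06] tq [ 0.8  -0.94 -0.02] op 0.137
```

carry_out(
  motion=[5,0,0,0.0003,-0.0075,0.0004,1,5,0,0,0.0003,-0.0075,0.0002,1,5,0,0,0.0003,-0.0075,0.0002,1],
)

```text
time_s: 5.0
eef_pos: [0.5881, -0.1524, 0.1232]
eef_rot: [0.635, 0.337, 0.614, -0.326]
wrist_force: [6.9, 3.2, -3.0]
opening: 0.137
```

```bash
python3 -c "
from h import *
st()"
```

```text
t 5.0 p [ 0.5881 -0.1524  0.1232] phi 0.573 r 0.0517 yawerr -0.088 Ft -7.32 Fr 1.89 F [ 6.87  3.16 -3.  ] tq [ 0.51 -0.89 -0.03] op 0.137
```

carry_out(
  motion=[5.5,0,0,0.0004,-0.0075,0.0003,1,5.5,0,0,0.0004,-0.0075,0.0003,1],
)

```text
time_s: 5.2
eef_pos: [0.5783, -0.159, 0.1224]
eef_rot: [0.599, 0.401, 0.577, -0.384]
wrist_force: [6.7, 3.3, -2.7]
opening: 0.135
```

```bash
python3 -c "
from h import *
st()"
```

```text
t 5.2 p [ 0.5783 -0.159   0.1224] phi 0.801 r 0.052 yawerr -0.06 Ft -7.52 Fr -0.05 F [ 6.74  3.34 -2.7 ] tq [ 0.58 -0.63  0.03] op 0.135
```

carry_out(
  motion=[6,0,0,0.0004,-0.0075,0.0,1,6,0,0,0.0004,-0.0075,0.0,1],
)

```text
time_s: 5.4
eef_pos: [0.5671, -0.163, 0.1217]
eef_rot: [0.554, 0.465, 0.53, -0.442]
wrist_force: [7.3, 2.7, -2.6]
opening: 0.136
```

```bash
python3 -c "
from h import *
st()"
```

```text
t 5.4 p [ 0.5671 -0.163   0.1217] phi 1.03 r 0.0521 yawerr -0.049 Ft -7.71 Fr -1.05 F [ 7.28  2.75 -2.61] tq [ 0.19 -0.7   0.03] op 0.136
```

carry_out(
  motion=[6.5,0,0,0.0004,-0.0075,-0.0002,1,6.5,0,0,0.0004,-0.0075,-0.0002,1],
)

```text
time_s: 5.6
eef_pos: [0.5552, -0.1644, 0.121]
eef_rot: [0.497, 0.529, 0.472, -0.5]
wrist_force: [8.8, 0.7, -4.0]
opening: 0.141
```

```bash
python3 -c "
from h import *
st()"
```

```text
t 5.6 p [ 0.5552 -0.1644  0.121 ] phi 1.261 r 0.0521 yawerr -0.055 Ft -8.79 Fr -0.71 F [ 8.8   0.67 -3.98] tq [-0.03 -0.61  0.  ] op 0.141
```

carry_out(
  motion=[5,0,0,0.0004,-0.0075,-0.0002,1],
)

```text
time_s: 5.7
eef_pos: [0.5492, -0.1641, 0.1207]
eef_rot: [0.474, 0.552, 0.447, -0.52]
wrist_force: [7.3, -1.0, -4.5]
opening: 0.135
```

```bash
python3 -c "
from h import *
st()"
```

```text
t 5.7 p [ 0.5492 -0.1641  0.1207] phi 1.376 r 0.0521 yawerr -0.032 Ft -7.41 Fr 0.13 F [ 7.34 -1.02 -4.47] tq [-0.15 -0.53  0.01] op 0.135
```

carry_out(
  motion=[6,0,0,0.0006,-0.0075,-0.0003,1,6,0,0,0.0006,-0.0075,-0.0003,1],
)

```text
time_s: 5.9
eef_pos: [0.5379, -0.1616, 0.1199]
eef_rot: [0.413, 0.602, 0.385, -0.564]
wrist_force: [7.6, -1.5, -2.7]
opening: 0.134
```

```bash
python3 -c "
from h import *
st()"
```

```text
t 5.9 p [ 0.5379 -0.1616  0.1199] phi 1.599 r 0.0524 yawerr -0.028 Ft -7.71 Fr -1.15 F [ 7.65 -1.52 -2.72] tq [-0.18 -0.44 -0.  ] op 0.134
```

carry_out(
  motion=[6,0,0,0.0006,-0.0075,-0.0003,1,6,0,0,0.0006,-0.0075,-0.0003,1],
)

```text
time_s: 6.1
eef_pos: [0.5275, -0.1567, 0.1192]
eef_rot: [0.347, 0.646, 0.319, -0.601]
wrist_force: [6.6, -2.9, -3.7]
opening: 0.132
```

```bash
python3 -c "
from h import *
st()"
```

```text
t 6.1 p [ 0.5275 -0.1567  0.1192] phi 1.818 r 0.0525 yawerr -0.028 Ft -7.16 Fr -1.03 F [ 6.61 -2.95 -3.74] tq [-0.37 -0.33 -0.02] op 0.132
```

carry_out(
  motion=[6,0,0,0.0006,-0.0075,-0.0004,1,6,0,0,0.0006,-0.0075,-0.0004,1],
)

```text
time_s: 6.3
eef_pos: [0.5187, -0.1497, 0.1185]
eef_rot: [0.277, 0.681, 0.248, -0.63]
wrist_force: [6.9, -5.2, -2.3]
opening: 0.14
```

```bash
python3 -c "
from h import *
st()"
```

```text
t 6.3 p [ 0.5187 -0.1497  0.1185] phi 2.033 r 0.0524 yawerr -0.033 Ft -8.57 Fr -1.1 F [ 6.89 -5.22 -2.32] tq [-0.71 -0.57 -0.1 ] op 0.14
```

carry_out(
  motion=[5,0,0,0.0006,-0.0075,-0.0004,1],
)

```text
time_s: 6.4
eef_pos: [0.516, -0.1462, 0.1191]
eef_rot: [0.248, 0.694, 0.217, -0.64]
wrist_force: [5.4, -7.8, 3.8]
opening: 0.136
```

```bash
python3 -c "
from h import *
st()"
```

```text
t 6.4 p [ 0.516  -0.1462  0.1191] phi 2.116 r 0.052 yawerr -0.042 Ft -9.43 Fr 0.98 F [ 5.4  -7.78  3.79] tq [-0.95 -0.49 -0.12] op 0.136
```

carry_out(
  motion=[4,0,0,0.0,-0.0075,0,1],
)

```text
time_s: 6.5
eef_pos: [0.5129, -0.1422, 0.1194]
eef_rot: [0.223, 0.704, 0.191, -0.646]
wrist_force: [7.7, -7.8, -11.6]
opening: 0.136
```

```bash
python3 -c "
from h import *
st()"
```

```text
t 6.5 p [ 0.5129 -0.1422  0.1194] phi 2.215 r 0.052 yawerr -0.018 Ft -10.83 Fr -1.81 F [  7.71  -7.82 -11.57] tq [-0.8  -0.62 -0.16] op 0.136
```

carry_out(
  motion=[3,0,0,0.001,-0.006,-0.0002,1],
)

```text
time_s: 6.6
eef_pos: [0.5114, -0.1395, 0.1192]
eef_rot: [0.206, 0.711, 0.171, -0.65]
wrist_force: [3.3, -10.5, -1.8]
opening: 0.134
```

```bash
python3 -c "
from h import *
st()"
```

```text
t 6.6 p [ 0.5114 -0.1395  0.1192] phi 2.274 r 0.0518 yawerr -0.015 Ft -10.67 Fr 2.65 F [  3.35 -10.48  -1.8 ] tq [-1.46 -0.09 -0.15] op 0.134
```

carry_out(
  motion=[3,0,0,0.0005,-0.0065,-0.0002,1],
)

```text
time_s: 6.7
eef_pos: [0.5097, -0.1366, 0.1192]
eef_rot: [0.188, 0.717, 0.151, -0.654]
wrist_force: [4.4, -11.7, -5.8]
opening: 0.136
```

```bash
python3 -c "
from h import *
st()"
```

```text
t 6.7 p [ 0.5097 -0.1366  0.1192] phi 2.339 r 0.0518 yawerr -0.005 Ft -12.43 Fr 1.6 F [  4.41 -11.73  -5.82] tq [-1.41 -0.14 -0.24] op 0.136
```

carry_out(
  motion=[0,0,0,0,0,0,1,0,0,0,0,0,0,-0.2,0,0,0,0,0,0,-0.2,0,0,0,0,0,0,-0.2,0,0,0,-0.025,0,0,-0.2,0,0,0,-0.025,0,0,-0.2,0,0,0,-0.025,0,0,-0.2],
)

```text
time_s: 7.4
eef_pos: [0.4998, -0.1333, 0.1922]
eef_rot: [0.186, 0.715, 0.152, -0.656]
wrist_force: [0.6, -0.4, -0.6]
opening: 0.598
```

```bash
python3 - <<'E'
from h import *
st()
cy=np.array([-np.sin(YAW),np.cos(YAW)])
rows([*(C+.074*cy),.19],YAW,6)
E
```

```text
t 7.4 p [ 0.4998 -0.1333  0.1922] phi 2.466 r 0.0596 yawerr 0.121 Ft -0.61 Fr -0.44 F [ 0.62 -0.42 -0.57] tq [-0.03  0.12 -0.03] op 0.598
yaw -1.0893016562911468 da 0.7743016562911471 p [ 0.4997665  -0.13328811  0.19220343]
-7.39 0 0 0.0012 -0.0074 -0.0186
-7.39 0 0 0.0012 -0.005 -0.0194
-7.39 0 0 0.0012 -0.0024 -0.0199
-7.39 0 0 0.0012 0.0002 -0.0201
-7.39 0 0 0.0012 0.0027 -0.0199
-7.39 0 0 0.0012 0.0053 -0.0194
```

```bash
cat >> h.py <<'E'
cx=np.array([np.cos(YAW),np.sin(YAW),0]); cy=np.array([-np.sin(YAW),np.cos(YAW),0]); ez=np.array([0,0,1.])
def W(x,y,z): return np.array([*C,0])+x*cx+y*cy+z*ez
def go(goal,n,tilt=0,k=10):  # tool y along clamp x, tool x down, leaning out by tilt
    o=ctrl.get_obs(); M=R.from_quat(o['eef_rot'],scalar_first=True).as_matrix(); p=np.array(o['eef_pos'])
    tx=-np.cos(tilt)*ez+np.sin(tilt)*cy; G=np.c_[tx,cx,np.cross(tx,cx)]
    rv=R.from_matrix(M.T@G).as_rotvec(); d=(np.array(goal)-p)/n
    q=p-np.array([*C,0]); f=np.array(o['wrist_force']); print('t',o['time_s'],'clamp xyz',[round(float(q@v),4) for v in(cx,cy,ez)],'F',[round(float(f@v),1) for v in(cx,cy,ez)],'rv',np.degrees(rv).round(1),'op',round(o['opening'],2))
    for i in range(min(n,k)):
        A=M@R.from_rotvec(rv*i/n).as_matrix(); print(*np.degrees(rv/n).round(1),*(A.T@d).round(4))
E
python3 -c "
from h import *
go(W(0,.074,.19),6)"
```

```text
t 7.4 clamp xyz [-0.0465, -0.0372, 0.1922] F [0.7, -0.2, -0.6] rv [-44.2  -2.4  -5.2] op 0.6
-7.4 -0.4 -0.9 0.0012 -0.0074 -0.0186
-7.4 -0.4 -0.9 0.0012 -0.005 -0.0194
-7.4 -0.4 -0.9 0.0011 -0.0024 -0.0199
-7.4 -0.4 -0.9 0.001 0.0002 -0.0201
-7.4 -0.4 -0.9 0.0008 0.0028 -0.0199
-7.4 -0.4 -0.9 0.0006 0.0053 -0.0194
```

carry_out(
  motion=[-7.4,-0.4,-0.9,0.001,-0.0075,-0.0186,1,-7.4,-0.4,-0.9,0.001,-0.005,-0.0194,1,-7.4,-0.4,-0.9,0.001,-0.0025,-0.02,1,-7.4,-0.4,-0.9,0.001,0,-0.02,1,-7.4,-0.4,-0.9,0.001,0.003,-0.02,1,-7.4,-0.4,-0.9,0.001,0.005,-0.0194,1,0,0,0,0,0,0,1,0,0,0,0,0,0,1],
)

```text
time_s: 8.2
eef_pos: [0.5825, -0.0376, 0.1967]
eef_rot: [0.427, 0.565, 0.424, -0.565]
wrist_force: [0.1, -0.2, -0.2]
opening: 0.002
```

```bash
python3 - <<'E'
from h import *
go(W(0,.074,.095),4)
Tm=T('wrist');im=ctrl.camera('wrist'); cv2.imwrite('pics/w3.png',im)
for n in ['lever_pivot','lever_pad','nut_axis']:
    for d in ctrl.landmark_of('wrist',n)[:1]: P=w(Tm,d['point']); q=P-W(0,0,0); print(n,round(d['conf'],2),P.round(4),[round(float(q@v),4) for v in (cx,cy,ez)],pix('wrist',Tm,P))
E
```

```text
t 8.2 clamp xyz [0.0026, 0.0794, 0.1967] F [0.1, -0.1, -0.2] rv [ 2.   0.1 -0.2] op 0.0
0.5 0.0 -0.0 0.0254 -0.0008 0.0013
0.5 0.0 -0.0 0.0254 -0.0007 0.0013
0.5 0.0 -0.0 0.0254 -0.0007 0.0013
0.5 0.0 -0.0 0.0254 -0.0007 0.0013
lever_pivot 0.94 [ 0.5712 -0.054   0.0275] [-0.0032, 0.0603, 0.0275] [315. 203.]
lever_pad 0.96 [ 0.5872 -0.0147  0.0874] [-0.0001, 0.1026, 0.0874] [318. 177.]
```

View pics/w3.png

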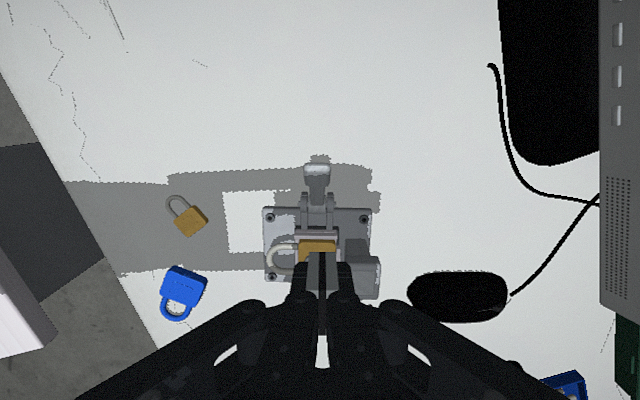

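carry_out(
  motion=[2,0,0,0.02,-0.003,0.006,1,0,0,0,0.03,0,0.0,1,0,0,0,0.03,0,0,1,0,0,0,0.02,0,0,1,0,0,0,0,0,0,1],
)

```text
time_s: 8.9
eef_pos: [0.5779, -0.0476, 0.0969]
eef_rot: [0.415, 0.576, 0.409, -0.573]
wrist_force: [0.0, 0.5, -0.2]
opening: -0.002
```

```bash
python3 -c "
from h import *
go(W(0,.084,.09),1)"
```

```text
t 8.9 clamp xyz [0.0012, 0.0684, 0.0969] F [-0.1, 0.4, -0.2] rv [-0.7  0.1 -0.6] op -0.0
-0.7 0.1 -0.6 0.0069 -0.0015 -0.0156
```

carry_out(
  motion=[0,0,0,0.005,-0.001,-0.015,1,0,0,0,0.008,0,-0.012,1,0,0,0,0.01,0,-0.011,1],
)

```text
time_s: 9.2
eef_pos: [0.5908, -0.0128, 0.0768]
eef_rot: [0.416, 0.577, 0.406, -0.574]
wrist_force: [-3.0, -7.1, 1.0]
opening: 0.001
```

```bash
python3 -c "
from h import *
go(W(0,.105,.0755),1)"
```

```text
t 9.2 clamp xyz [0.0027, 0.1055, 0.0768] F [-0.6, -7.7, 1.0] rv [-0.9  0.3 -0.8] op 0.0
-0.9 0.3 -0.8 0.0013 -0.0027 0.0006
```

carry_out(
  motion=[0,0,0,0.012,-0.001,-0.008,1,0,0,0,0.013,0,-0.007,1],
)

```text
time_s: 9.4
eef_pos: [0.5965, 0.0017, 0.0539]
eef_rot: [0.418, 0.576, 0.405, -0.574]
wrist_force: [-4.1, -6.2, 5.6]
opening: -0.002
```

```bash
python3 -c "
from h import *
go(W(0,.1175,.053),1)"
```

```text
t 9.4 clamp xyz [0.0037, 0.1211, 0.0539] F [-2.0, -7.2, 5.6] rv [-0.8  0.5 -1. ] op -0.0
-0.8 0.5 -1.0 0.0009 -0.0037 0.0037
```

carry_out(
  motion=[0,0,0,0.013,-0.002,-0.003,1,0,0,0,0.012,-0.001,-0.001,1],
)

```text
time_s: 9.6
eef_pos: [0.5986, 0.0066, 0.0316]
eef_rot: [0.421, 0.576, 0.403, -0.573]
wrist_force: [-4.6, -3.0, 9.6]
opening: -0.001
```

```bash
python3 -c "
from h import *
go(W(0,.122,.027),1)"
```

```text
t 9.6 clamp xyz [0.0041, 0.1264, 0.0316] F [-3.5, -4.3, 9.6] rv [-0.6  0.6 -1.4] op -0.0
-0.6 0.6 -1.4 0.0046 -0.0042 0.0044
```

carry_out(
  motion=[0,0,0,0.006,0,0,1,0,0,0,0.005,0,0,1],
)

```text
time_s: 9.8
eef_pos: [0.5996, 0.0067, 0.0274]
eef_rot: [0.423, 0.574, 0.403, -0.574]
wrist_force: [-30.2, -2.5, 60.5]
opening: -0.001
```

```bash
python3 -c "
from h import *
go(W(0,.122,.027),1)"
```

```text
t 9.8 clamp xyz [0.0051, 0.1269, 0.0274] F [-27.9, -11.8, 60.5] rv [-0.5  0.9 -1.3] op -0.0
-0.5 0.9 -1.3 0.0003 -0.005 0.0049
```

carry_out(
  motion=[0,0,0,-0.003,0,0,1,0,0,0,-0.02,0,0,1,0,0,0,-0.04,0,0,1,0,0,0,-0.04,0,0,1,0,0,0,-0.04,0,-0.02,1,0,0,0,-0.04,0,0.0,1,0,0,0,0,0,0.0,1],
)

```text
time_s: 10.5
eef_pos: [0.6074, 0.0386, 0.2253]
eef_rot: [0.427, 0.577, 0.402, -0.569]
wrist_force: [1.6, -0.5, -0.4]
opening: -0.001
```

```bash
python3 - <<'E'
from h import *
go(W(0,.122,.2),1)
for cam in ['wrist','scene']:
    Tm=T(cam);im=ctrl.camera(cam); cv2.imwrite(f'pics/{cam}9.png',im)
    for n in ['lever_pivot','lever_pad','nut_axis','padlock','cylinder_a','screwdriver','cutter_2']:
        for d in ctrl.landmark_of(cam,n)[:1]: P=w(Tm,d['point']); q=P-W(0,0,0); print(n,round(d['conf'],2),P.round(3),[round(float(q@v),4) for v in (cx,cy,ez)],pix(cam,Tm,P))
b=cv2.imread('pics/scene9.png')[140:340,180:420]; cv2.imwrite('pics/b9.png',cv2.resize(b,(720,600),interpolation=3))
E
```

```text
t 10.5 clamp xyz [0.0026, 0.1595, 0.2253] F [1.7, 0.0, -0.4] rv [-0.2  0.7 -2. ] op -0.0
-0.2 0.7 -2.0 0.0257 -0.0033 0.0373
lever_pivot 0.98 [ 0.571 -0.053  0.03 ] [-0.004, 0.0609, 0.0297] [311. 257.]
lever_pad 0.56 [0.592 0.016 0.028] [-0.0055, 0.1336, 0.0277] [308. 200.]
padlock 0.86 [ 0.367 -0.134  0.001] [-0.1725, -0.079, 0.0012] [196. 336.]
cylinder_a 0.46 [ 0.523 -0.216 -0.002] [0.0017, -0.1086, -0.0023] [316. 346.]
lever_pivot 0.93 [ 0.571 -0.051  0.031] [-0.0042, 0.063, 0.0306] [263. 248.]
lever_pad 0.8 [0.598 0.013 0.024] [0.0019, 0.1327, 0.0238] [235. 262.]
nut_axis 0.98 [ 0.558 -0.108  0.129] [0.0014, 0.0048, 0.1291] [281. 201.]
padlock 0.93 [ 0.368 -0.133 -0.002] [-0.1718, -0.078, -0.0016] [360. 269.]
cylinder_a 0.85 [ 0.523 -0.222 -0.003] [0.0034, -0.1142, -0.0027] [319. 231.]
screwdriver 0.47 [ 0.523 -0.32  -0.002] [0.0337, -0.2071, -0.0018] [337. 214.]
```

View pics/wrist9.png

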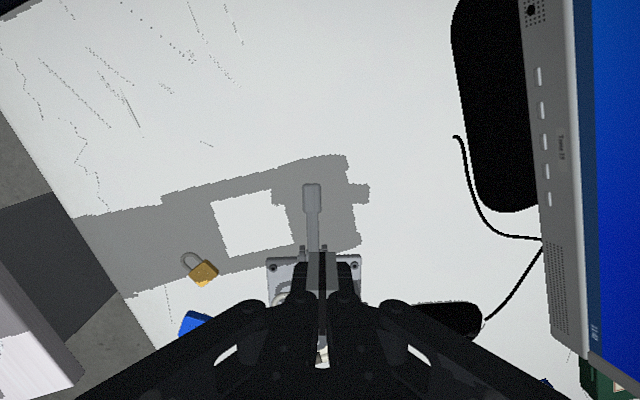

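View pics/b9.png

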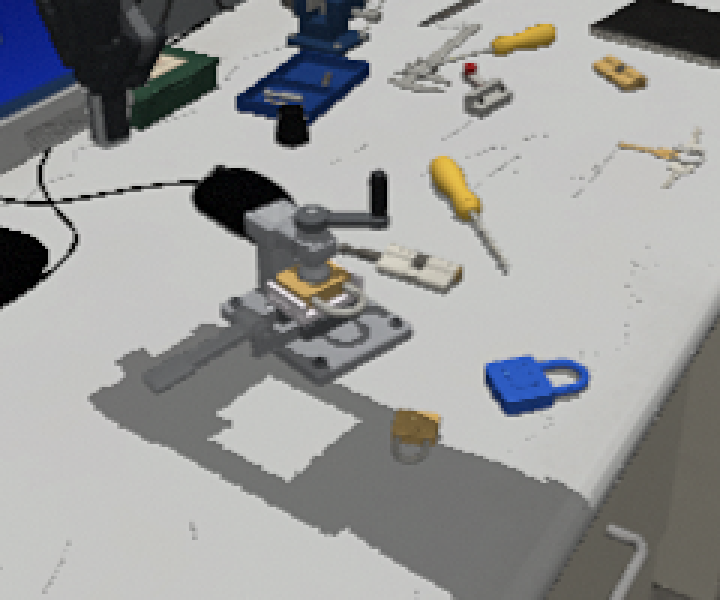

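```bash
python3 -c "
from bench import ctrl
print(ctrl.hand_in())"
```

```text
the job is handed in; nothing more can be done
None
```

The padlock is clamped and the job is handed in at about 10.6 s of the 54 s allowed. I left the small brass and blue padlocks alone; the larger brass one in the cradle was the one meant.

- **Nut:** With the lever still open, I gripped the crank handle and turned it clockwise from about 0.05 to 2.34 rad. The push was 7 to 9 N while it ran free, then climbed from about 2.0 rad. I stopped at a reading of 12.4 N, slightly over the 10 to 12 N range for firm. That is roughly 0.3 rad after the foot touched.
- **Lever:** I pressed it down along its arc with shut fingers until it hit the stop. The push was about 8 to 11 N on the way. At the stop the wrist force jumped to about 68 N in total, which is under the 120 N limit but harder than needed.
- **Last checks:** The lever pad was measured 24 to 28 mm high and 133 mm out, which matches fully closed (27 mm and 132 mm expected). In the last scene picture the padlock is still in the cradle under the foot. The cylinder, cutter, screwdriver and other padlocks look to be where they were. The key bunch was not checked separately. The robot is clear of everything, with only about 1.7 N of residual force reading.
- **Failed or disagreeing:** In the final pictures the padlock detector's best hit was the blue padlock, so I confirmed the clamped one by eye. The cutter was not detected, and the wrist camera found neither the nut axis nor the screwdriver.

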